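# Seat a soil core in the core reader

## Robot

A 6-joint arm with a two-finger parallel gripper is mounted at the origin on the work surface. World frame = base frame: x ahead of the robot, y to its left, z up, the work surface at z = 0. Lengths are in m, angles in rad, forces in N, time in s.
With the tool pointing down it reaches from about 0.3 to 0.75 m from the base axis. Payload 8.5 kg.
Tool frame: the origin (TCP) lies between the finger pads; the fingertips stand env.tip_extent ahead of it and the grasp point (between the pads) lies 2 mm behind it (env.tip_extent is the distance from the TCP to the fingertips, in m); z points along the fingers, y is the direction in which the jaws open and shut (so a half turn about z gives the same grasp; the last joint's range is limited). The gripper opens to 88 mm and grips with 3 to 60 N. Pads are 18 mm wide; open, the fingers measure 123 mm over their backs; the gripper's body (75 mm by 187 mm) begins 45 mm behind the grasp point.
Start: joints at [1.078, 0.381, 1.297, -0, 1.464, -0.215], TCP at [0.151, 0.529, 0.225] pointing down, gripper open.
Joint ranges: [-3.11, 3.11], [-0.89, 2.33], [0.22, 2.48], [-1.42, 4.56], [0.17, 2.85], [-2.88, 2.88]. Speed limits (rad/s): [2.39, 2.39, 3.14, 3.14, 3.14, 3.14].

## Interface

Orientations are given as a unit quaternion [x, y, z, w].
In Python, from plant import env gives the robot as it stands.
- The arm moves only by the tool move_arm, never from a script. Its argument "increments" is a list of rows, each a list of 4 numbers: the shift along the tool's x, y, z in cm, then the turn about the tool's z in rad. A call has 1 to 20 rows; each row shifts and turns the pose as measured when the row begins, along the tool's axes as they then stand; what a row does not reach is not made up. A row lasts 1/8 s, in which the tool goes at most 62.5 mm and 10.7 degrees, less where a joint would pass 70% of its speed; a pose out of reach is approached as far as the arm can. A call with a gripper value outside its range is refused whole. "grip" is the closure in counts, from 0 (fully open) to 255 (shut), set as the call begins (left out, the last holds). The fingers move at their own pace and stop on an object; "squeeze" is the grip in N (left out, the last holds). Time passes only in rows, so rows that do not move let the fingers close. It gives the time, the measured TCP pose, the force and the opening at its end, in the units of the state.
- env.sense(): the state, without advancing time (a new reading comes with each control period).
- env.capture(name): name is "side" or "top"; returns a dict with "image" (420x560x3 uint8, red, green, blue), "mtx" (3x3 intrinsics, pixels), "rvec" (rotation vector, rad) and "tvec" (3), from world to camera coordinates, as OpenCV has them. Camera axes: x right, y down, z forward; pixel columns grow to the right and rows downward; lengths in m; the calibration is good to about 2 mm. A picture is of the moment at which its call begins. There is no depth.
- env.job_done(): hands the job in, once; it reports no verdict.
The state is a dict: "clock": time; "qpos": joint angles; "qd": joint speeds; "joint_efforts": joint torques, N m; "tool_pos": TCP position; "tcp_rot": TCP orientation; "wrist_force": force on the tool from outside, world axes, zero at the start; "torque": the same for the moment, N m; "grip_width": finger opening in m.
Only numpy, scipy, OpenCV 4.12 (cv2) and the standard library are available. Lean on these libraries where they do the work, as an engineer would, in place of code of your own. Each camera call takes 0.05 s, during which the arm holds its last target.

## Task

Take the long soil core tube from its rest, lay it in the V-groove of the core reader and push it along the groove, through the sensing head, until its end rests against the stop pin. Push gently: the pin is a set reference and must not be rammed. Leave the tube lying there against the pin, and leave the short core and the other things on the bench where they are.

Things in the scene. Friction and masses are not known exactly. Their poses are not given: they have to be found in the camera images.
- core_mid (a point): Centre of the long core tube, the one to load: round, soil-brown, a flat white cap flush at each end, 26 mm in diameter, 160 mm long, 80 to 140 g. x runs along its axis; either end may go first. Starts lying level, about along world y, in one of two like rests, axis 42 mm above the bench, its centre within 8 mm of the rest's.
- short_mid (a point): Centre of the short core tube, a bystander: looks the same, but 100 mm long, in the other rest. Which rest holds which tube varies. x runs along its axis.
- rest_a: Rest holding the long tube: grey plate 90 x 46 mm, 8 mm thick, fixed, with two V-notches 12 mm long, 37 mm either side of its origin (under its centre, on the bench) along its x axis. Between the notches 60 mm are free for fingers, down to the plate's top.
- rest_b: Rest holding the short tube, same shape.
- reader: Core reader, fixed: grey base 70 mm wide, 28 mm high; on it an aluminium 90-degree V-groove along x, which points to the stop. Origin on the bench under the middle of the loading bay; z up. In its frame the groove runs from x = -110 to -28 and from 28 to 225 mm, bottom at z = 36 mm, upper edges at y = +-13, z = 49 mm. A tube lying in it has its axis at y = 0, z = 54 mm.
- bay (a point): Middle of the loading bay, where the centre of a tube should be laid: in the reader's frame x = 0, y = 0, z = 54 mm (axis height of a lying tube), axes as the reader's. The groove is cut away 28 mm to either side of it along x, so fingers holding the tube's middle have room down to the base's top, z = 28 mm. Open above. Tubes slide in the groove with 0.5 to 1.5 N of friction.
- head (a point): Centre of the opening in the white sensing head, 132.5 mm ahead of the bay on the groove's axis. The head stands over the groove from x = 115 to 150 mm of the reader, 108 mm wide, top 110 mm above the bench; its opening is 44 mm wide and reaches 84 mm above the bench. The tube is pushed through it from behind, along x, and ends up sticking out at both sides.
- stop: Steel stop block, 30 x 50 x 50 mm, fixed. Origin: centre of the face towards the tube, 235 mm ahead of the bay, at axis height; x as the reader's. A brass pin 10 mm thick sticks out of this face, on the axis, by 8 to 33 mm: set by the last user, not measured. Its flat tip is what the tube's end must touch. It stands firm under a gentle push; over 15 N is too much.
- pot: Small amber jar, 32 mm wide, 40 mm high, between the two rests; bystander. Origin under its centre.
- beaker: Glass beaker, 60 mm wide, 75 mm high, on the right; bystander. Origin under its centre.
- spatula_grip (a point): Grip of a steel spatula, 180 mm long, lying on the left; bystander.
- vial: Small bottle, 28 mm wide, 60 mm high, beyond the reader; bystander. Origin under its centre.
- weight: Brass weight, 32 mm wide, 46 mm high, beyond the reader's stop; bystander. Origin under its centre.
- dish: Shallow metal dish, 70 mm wide, 18 mm high, on the left; bystander. Origin under its centre.
There are look-alikes about, which are no part of the job. Leave any blue look-alike of the part that bears core_mid alone.

How it is judged:
By the outcome, as a careful person would: the job done as asked, in the order asked, and still so for the second after the job is handed in, with the robot touching nothing.
It also fails if it takes over 54 s, if anything falls off the work surface, if the arm or the gripper's body presses on something with over 40 N, if the wrist force passes 120 N, or if a joint passes its speed limit or range.

## Working session

There is one attempt and no reset: what is moved stays moved. The work goes in short steps, Python scripts to look and compute and a tool call to move; the robot and the scene stay as the last step left them, time stands still between calls to the robot, and variables do not carry over. Pictures are saved under pics/ and viewed, and the job is handed in when it is done.

Besides the shell and the picture viewer there is one more tool, called in YAML: its name, and indented under it one key for each argument. move_arm: Moves the arm, as the interface text tells. Its arguments: {"type":"object","properties":{"increments":{"type":"array","items":{"type":"array","items":{"type":"number"}}},"grip":{"type":"number"},"squeeze":{"type":"number"}},"required":["increments"]}

```bash
mkdir -p pics; ls
cat > h.py <<'E'
import numpy as np,cv2
from plant import env
def snap(n,tag):
    c=env.capture(n); cv2.imwrite(f'pics/{tag}.png',cv2.cvtColor(c['image'],cv2.COLOR_RGB2BGR)); 
    np.savez(f'{tag}.npz',**c); return c
def load(tag): return dict(np.load(f'{tag}.npz'))
def ray(c,u,v):
    R=cv2.Rodrigues(np.array(c['rvec'],float))[0]; t=np.array(c['tvec'],float).ravel()
    d=R.T@np.linalg.inv(c['mtx'])@np.array([u,v,1.]); return -R.T@t,d
def onz(c,u,v,z):
    o,d=ray(c,u,v); return o+d*(z-o[2])/d[2]
def proj(c,p):
    return cv2.projectPoints(np.array(p,float).reshape(-1,3),c['rvec'],c['tvec'],c['mtx'],None)[0].reshape(-1,2)
E
python3 - <<'E'
from h import *
for n in('top','side'):
    c=snap(n,n+'0'); print(n,ray(c,280,210))
s=env.sense(); print(s, env.tip_extent)
E
```

```text
pics
top (array([0.34937625, 0.04026103, 1.29436069]), array([ 0.16504296,  0.00611549, -0.98627155]))
side (array([ 0.52439542, -0.60809998,  0.78103953]), array([ 0.02041091,  0.67877254, -0.73413746]))
{'clock': 0.1, 'qpos': array([ 1.07770043e+00,  3.81115504e-01,  1.29812581e+00, -8.30945460e-06,
        1.46359764e+00, -2.15296630e-01]), 'qd': array([ 9.13290156e-04, -1.84579506e-03, -2.06294480e-03, -6.69523294e-04,
       -3.45749692e-04, -9.80189521e-06]), 'joint_efforts': array([ 4.02333098e-03, -4.38648033e+01, -2.24910057e+01,  7.14531122e-02,
        3.42456624e-02, -7.26762164e-05]), 'tool_pos': array([0.15071008, 0.52868126, 0.22412652]), 'tcp_rot': array([ 1.38452960e-01,  9.90368815e-01, -5.85900209e-04, -2.12256776e-04]), 'wrist_force': array([0.16304361, 0.6414828 , 0.28579421]), 'torque': array([ 0.02908755, -0.03076218, -0.0704519 ]), 'grip_width': 0.0879409680416473} 0.017
```

View pics/top0.png

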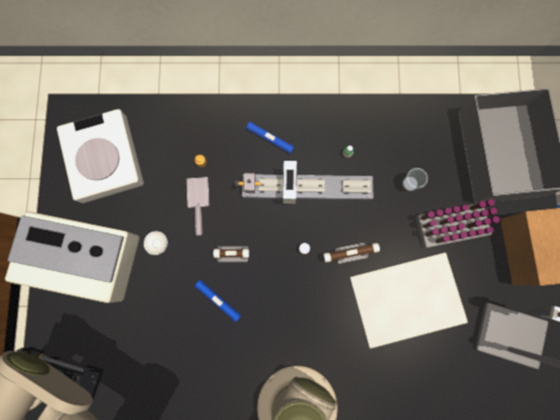

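View pics/side0.png

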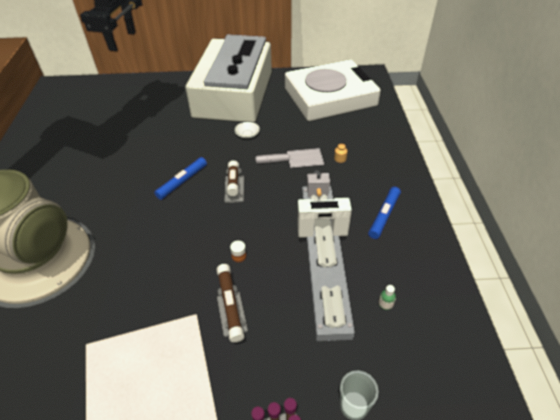

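The top view shows the reader at about (242–373, 187), with its head at (290,182) and the stop at (249,183), so its x axis points left in the image. There are four candidate tubes:
- **Brown, (352,253):** the long one.
- **Brown, (232,254):** the short one.
- **Blue, (270,137) and (218,300):** look-alikes.

The brown one at (352,253) fits the description. I'll confirm that in an enlarged crop.

Run:
```python
from h import *
a=cv2.imread('pics/top0.png'); b=cv2.imread('pics/side0.png')
x=cv2.resize(a[165:275,205:395],None,fx=4,fy=4,interpolation=cv2.INTER_CUBIC); cv2.imwrite('pics/c1.png',x)
x=cv2.resize(b[140:350,200:400],None,fx=2.8,fy=2.8,interpolation=cv2.INTER_CUBIC); cv2.imwrite('pics/c2.png',x)
```

```text
(no output)
```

View pics/c1.png

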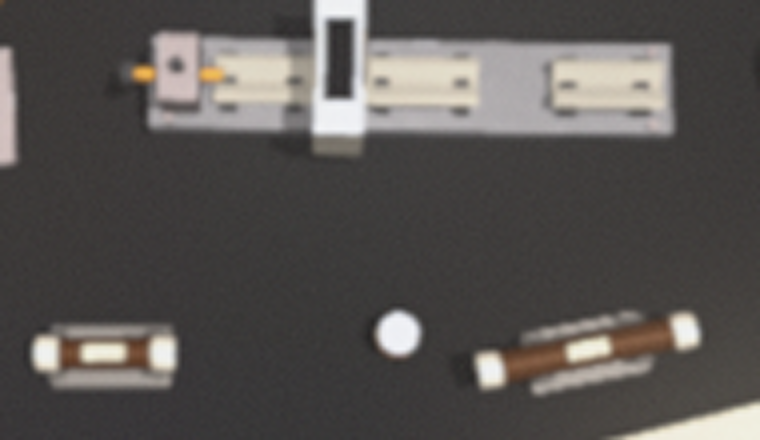

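View pics/c2.png

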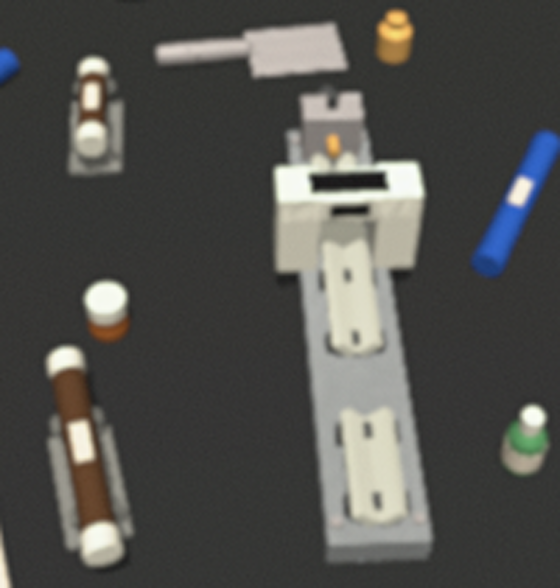

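The crop confirms it. The long tube has ends at about full-image (327,257) and (376,248), no blue, and lies in the right-hand rest. The left one is clearly shorter. Next I'll measure in both views.

```bash
cat > meas.py <<'E'
from h import *
def blob(c,box,f):
    u0,v0,u1,v1=box; im=c['image'][v0:v1,u0:u1].astype(int); hsv=cv2.cvtColor(c['image'][v0:v1,u0:u1],cv2.COLOR_RGB2HSV).astype(int)
    m=f(im,hsv).astype(np.uint8); n,l,s,ce=cv2.connectedComponentsWithStats(m)
    k=1+np.argmax(s[1:,4]); vs,us=np.nonzero(l==k); return us+u0,vs+v0
def groove(im,h): return (im.min(2)>130)&(im[...,0]-im[...,2]>12)
if __name__=='__main__':
    t=load('top0'); s=load('side0')
    hs=cv2.cvtColor(t['image'],cv2.COLOR_RGB2HSV)
    for u,v in [(355,187),(310,186),(330,187),(290,165),(250,178),(260,183),(352,253),(376,247),(340,262)]: print(u,v,t['image'][v,u],hs[v,u])
    for u,v in [(333,310),(326,245),(330,275),(228,298),(235,332),(222,270),(240,300)]: print('s',u,v,s['image'][v,u])
    print(env.sense()['clock'])
E
python3 meas.py
```

```text
355 187 [207 199 183] [ 20  30 207]
310 186 [214 205 187] [ 20  32 214]
330 187 [174 169 170] [174   7 174]
290 165 [238 239 241] [110   3 241]
250 178 [198 182 181] [  2  22 198]
260 183 [222 183 122] [ 18 115 222]
352 253 [233 229 209] [ 25  26 233]
376 247 [239 240 240] [ 90   1 240]
340 262 [166 160 154] [ 15  18 166]
s 333 310 [216 213 192]
s 326 245 [222 220 199]
s 330 275 [167 169 165]
s 228 298 [246 241 225]
s 235 332 [246 249 238]
s 222 270 [236 240 223]
s 240 300 [128 126 117]
0.1
```

```bash
cat > m2.py <<'E'
from meas import *
K=6
def comps(c,box,f,minA):
    u0,v0,u1,v1=box; big=cv2.resize(c['image'][v0:v1,u0:u1],None,fx=K,fy=K,interpolation=cv2.INTER_CUBIC)
    m=f(big.astype(int),cv2.cvtColor(big,cv2.COLOR_RGB2HSV).astype(int)).astype(np.uint8)
    n,l,s,ce=cv2.connectedComponentsWithStats(m); out=[]
    for k in range(1,n):
        if s[k,4]>minA*K*K:
            vs,us=np.nonzero(l==k); p=np.stack([us,vs],1).astype(np.float32)
            p=(p+.5)/K-.5+[u0,v0]; r=cv2.minAreaRect(p.astype(np.float32)); out.append((p,p.mean(0),cv2.boxPoints(r)))
    return out
if __name__=='__main__':
    t=load('top0'); s=load('side0'); f3=lambda x:np.round(np.array(x)*1000,1)
    print('groove top')
    for p,ce,b in comps(t,(255,172,380,202),lambda im,h:(im[...,0]-im[...,2]>14)&(im[...,0]-im[...,2]<50)&(im[...,0]>150),20):
        print(ce,len(p)/36,f3(onz(t,*ce,.047)),[f3(onz(t,*q,.049))[:2] for q in b])
    print('base top')
    for p,ce,b in comps(t,(230,165,385,210),lambda im,h:(im[...,0]>100),100):
        print(b.round(1).tolist(),[f3(onz(t,*q,.028))[:2] for q in b])
    for nm,c,box in(('top',t,(318,235,388,270)),('side',s,(205,258,255,348))):
        print('caps/label',nm)
        for p,ce,b in comps(c,box,lambda im,h:(im.min(2)>200),8): print(ce,len(p)/36,f3(onz(c,*ce,.050)))
        print('brown')
        for p,ce,b in comps(c,box,lambda im,h:(im[...,0]-im[...,2]>35)&(im[...,0]<150),20): print(ce,len(p)/36,f3(onz(c,*ce,.052)),[f3(onz(c,*q,.045))[:2] for q in b])
    print('pin')
    for p,ce,b in comps(t,(225,172,275,195),lambda im,h:(im[...,0]-im[...,2]>55),3): print(ce,b.round(1).tolist(),[f3(onz(t,*q,.054))[:2] for q in b])
E
python3 m2.py
```

```text
groove top
[269.90461068 184.28889764] 264.5833333333333 [635.8  78.2  47. ] [array([617.2, 124. ]), array([654.7, 123.8]), array([653.3,  38.6]), array([615.8,  39.2])]
[310.08904544 184.92413632] 337.1666666666667 [633.9 -41.5  47. ] [array([652.3,   0.7]), array([652.3, -83.8]), array([614.3, -83.2]), array([614.2,   0.8])]
[356.5141423  185.63747258] 333.4166666666667 [ 631.8 -179.7   47. ] [array([ 612.8, -136.8]), array([ 650.9, -137.9]), array([ 650.2, -222.5]), array([ 612.1, -220.9])]
base top
[[236.8000030517578, 164.60000610351562], [373.20001220703125, 164.60000610351562], [373.20001220703125, 202.89999389648438], [236.8000030517578, 202.89999389648438]] [array([701.7, 180.3]), array([ 701.8, -235.8]), array([ 583. , -231.7]), array([582.8, 178.1])]
caps/label top
[375.9772578  247.30812808] 28.194444444444443 [ 448.1 -230.5   50. ]
[351.60996166 251.81839083] 24.166666666666668 [ 435.  -159.6   50. ]
[327.22081259 257.11849088] 27.916666666666668 [419.6 -88.7  50. ]
brown
[364.81326585 249.52339728] 104.27777777777777 [ 441.5 -197.6   52. ] [array([ 446.4, -166.7]), arra
[... 646 characters left out ...]
 [ 435.8 -162.    52. ] [array([410.7, -92.8]), array([432.4, -88.8]), array([ 456.8, -214.2]), array([ 437.1, -217.3])]
pin
[240.63322984 182.96780538] [[237.60000610351562, 180.89999389648438], [243.60000610351562, 180.89999389648438], [243.60000610351562, 185.10000610351562], [237.60000610351562, 185.10000610351562]] [array([644.4, 174. ]), array([644.4, 156.2]), array([631.7, 156. ]), array([631.7, 173.8])]
[257.49780698 183.13616428] [[254.1999969482422, 185.10000610351562], [254.1999969482422, 181.1999969482422], [260.79998779296875, 181.1999969482422], [260.79998779296875, 185.10000610351562]] [array([631.8, 124.4]), array([643.4, 124.5]), array([643.4, 105.2]), array([631.8, 105.1])]
```

move_arm:
  increments:
    - [0,0,0,0.156]
    - [0,0,0,0.156]
    - [0,0,0,0.156]
    - [0,0,0,0.156]
    - [0,0,0,0.156]
    - [0,0,0,0.156]
    - [0,0,0,0.156]
  grip: 60

```text
clock: 0.98
tool_pos: [0.1501, 0.5276, 0.2215]
tcp_rot: [0.646, 0.763, -0.004, 0.001]
wrist_force: [-0.1, -0.7, -0.6]
grip_width: 0.0672
```

```bash
cat > go.py <<'E'
from h import *
import sys
from scipy.spatial.transform import Rotation as Rn
# usage go.py x y z(mm TCP target) phi(tool x heading)
def go(x,y,z,phi):
    s=env.sense(); R=Rn.from_quat(s['tcp_rot']).as_matrix(); p=s['tool_pos']*1000
    d=R.T@(np.array([x,y,z])-p); ph=np.arctan2(R[1,0],R[0,0])
    print('t',round(s['clock'],2),'tcp',p.round(1),'phi',ph.round(3),'tilt',R[2].round(4),'w',round(s['grip_width']*1000,1),'F',s['wrist_force'].round(2),'q',s['qpos'].round(2))
    print('shift cm',(d/10).round(2),'turn',round((ph-phi+np.pi)%(2*np.pi)-np.pi,3))
go(*map(float,sys.argv[1:5]))
E
python3 go.py 435 -158.5 160 1.770
python3 - <<'E'
from meas import *
t=load('top0')
print('vial',onz(t,348,151,.05),'beaker',onz(t,416,178,.05),'pot',onz(t,304,248,.04))
E
```

```text
t 0.97 tcp [150.1 527.6 221.5] phi 1.737 tilt [-0.006  -0.0047 -1.    ] w 67.2 F [-0.07 -0.71 -0.64] q [1.08 0.38 1.3  0.   1.46 0.91]
shift cm [-72.33  16.8    6.5 ] turn -0.033
vial [ 0.73784218 -0.15643919  0.05      ] beaker [ 0.65447763 -0.35673051  0.05      ] pot [ 0.44667632 -0.02232651  0.04      ]
```

move_arm:
  increments:
    - [-3,0.7,-0.05,-0.01]
    - [-5.5,1.28,-0.05,-0.01]
    - [-5.5,1.28,-0.05,-0.01]
    - [-5.5,1.28,-0.05,0]
    - [-5.5,1.28,-0.05,0]
    - [-5.5,1.28,-0.05,0]
    - [-5.5,1.28,-0.05,0]
    - [-5.5,1.28,-0.05,0]
    - [-5.5,1.28,-0.05,0]
    - [-5.5,1.28,-0.05,0]
    - [-5.5,1.28,-0.05,0]
    - [-5.5,1.28,-0.05,0]
    - [-4,1,-0.05,0]
    - [0,0,0,0]

```text
clock: 2.72
tool_pos: [0.4397, -0.1258, 0.2291]
tcp_rot: [0.635, 0.773, -0.005, 0.0]
wrist_force: [0.2, 0.4, 0.5]
grip_width: 0.0676
```

```bash
python3 go.py 435 -158.5 160 1.770
```

```text
t 2.73 tcp [ 439.7 -125.8  229.1] phi 1.766 tilt [-0.0066 -0.007  -1.    ] w 67.6 F [0.24 0.4  0.47] q [-0.53  0.22  1.53 -0.01  1.4  -0.73]
shift cm [-3.07 -1.05  6.93] turn -0.004
```

move_arm:
  increments:
    - [-1.6,-0.5,1.7,0]
    - [-1.5,-0.55,1.7,0]
    - [0,0,1.7,0]
    - [0,0,1.7,0]
    - [0,0,0,0]

```text
clock: 3.35
tool_pos: [0.4328, -0.1548, 0.1592]
tcp_rot: [0.634, 0.774, -0.004, -0.001]
wrist_force: [-0.5, 0.3, -0.5]
grip_width: 0.0678
```

```bash
python3 go.py 435 -158.5 40 1.770
python3 - <<'E'
from h import *
for n in('top','side'):
    c=snap(n,n+'1')
a=cv2.imread('pics/side1.png'); cv2.imwrite('pics/c3.png',cv2.resize(a[180:380,150:400],None,fx=3,fy=3,interpolation=cv2.INTER_CUBIC))
E
```

```text
t 3.35 tcp [ 432.8 -154.8  159.2] phi 1.769 tilt [-0.0037 -0.0085 -1.    ] w 67.8 F [-0.47  0.33 -0.54] q [-0.6   0.29  1.64 -0.01  1.21 -0.79]
shift cm [-0.36  0.24 11.92] turn -0.001
```

View pics/c3.png

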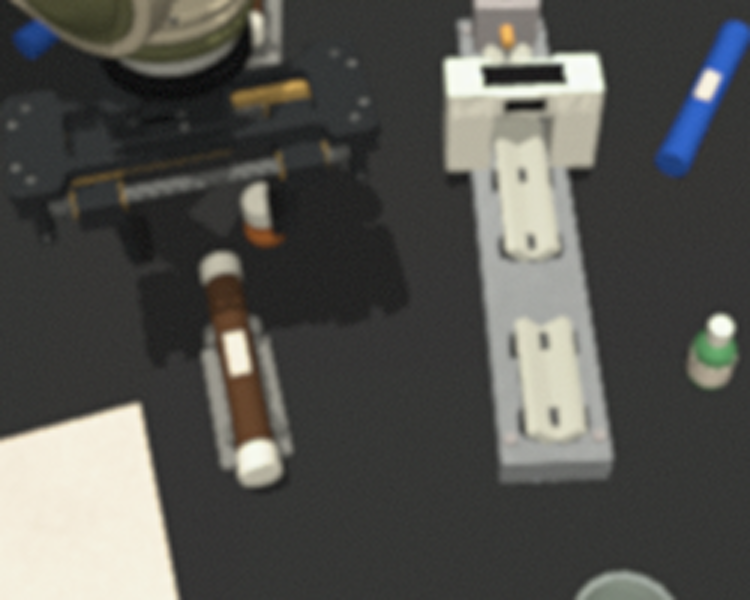

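The gripper is above the tube at crop (190,150), with the jaws across the tube's axis. The tube lies undisturbed, its label at crop (236,352). I'll descend and grip.

move_arm:
  increments:
    - [-0.2,0.12,2.4,0]
    - [-0.16,0.12,2.4,0]
    - [0,0,2.4,0]
    - [0,0,2.2,0]
    - [0,0,0,0]

```text
clock: 4.08
tool_pos: [0.4388, -0.1591, 0.0687]
tcp_rot: [0.633, 0.774, -0.004, 0.005]
wrist_force: [0.2, -0.5, 0.4]
grip_width: 0.0673
```

```bash
python3 go.py 435 -158.5 40 1.770
```

```text
t 4.08 tcp [ 438.8 -159.1   68.7] phi 1.771 tilt [-1.240e-02  2.000e-04 -9.999e-01] w 67.3 F [ 0.2  -0.53  0.42] q [-0.6   0.43  1.76 -0.01  0.95 -0.79]
shift cm [ 0.17 -0.36  2.87] turn 0.001
```

move_arm:
  increments:
    - [0.17,-0.36,0.3,0]
    - [0,0,1.3,0]
    - [0,0,1.2,0]
    - [0,0,0,0]

```text
clock: 4.58
tool_pos: [0.4359, -0.1589, 0.0413]
tcp_rot: [0.633, 0.774, -0.004, 0.007]
wrist_force: [-0.1, 0.2, -0.2]
grip_width: 0.0672
```

```bash
python3 go.py 435 -158.5 40 1.770
```

```text
t 4.58 tcp [ 435.9 -158.9   41.3] phi 1.772 tilt [-0.0155  0.0033 -0.9999] w 67.2 F [-0.1   0.21 -0.19] q [-0.6   0.47  1.8  -0.01  0.86 -0.79]
shift cm [ 0.06 -0.08  0.13] turn 0.002
```

move_arm:
  increments:
    - [0,-0.05,0,0]
    - [0,0,0,0]
    - [0,0,0,0]
    - [0,0,0,0]
    - [0,0,0,0]
    - [0,0,0,0]
    - [0,0,0,0]
  grip: 255
  squeeze: 20

```text
clock: 5.45
tool_pos: [0.4358, -0.1593, 0.0419]
tcp_rot: [0.633, 0.774, -0.004, 0.008]
wrist_force: [-0.5, 1.1, 0.3]
grip_width: 0.001
```

```bash
python3 go.py 435 -158.5 40 1.770
```

```text
t 5.45 tcp [ 435.8 -159.3   41.9] phi 1.772 tilt [-0.0164  0.0042 -0.9999] w 1.0 F [-0.51  1.11  0.31] q [-0.6   0.47  1.8  -0.01  0.86 -0.8 ]
shift cm [ 0.09 -0.06  0.19] turn 0.002
```

The fingers closed to 1 mm, so they're not holding the tube. I'll look.

Run:
```python
from h import *
for n in('top','side'):
    c=snap(n,n+'2')
a=cv2.imread('pics/side2.png'); cv2.imwrite('pics/c4.png',cv2.resize(a[180:380,130:380],None,fx=3,fy=3,interpolation=cv2.INTER_CUBIC))
a=cv2.imread('pics/top2.png'); cv2.imwrite('pics/c5.png',cv2.resize(a[200:320,250:430],None,fx=4,fy=4,interpolation=cv2.INTER_CUBIC))
c=load('side2'); print(proj(c,[env.sense()['tool_pos'],[.435,-.1585,.042]]))
```

```text
[[229.30339127 301.42038459]
 [228.89260824 301.07094406]]
```

View pics/c4.png

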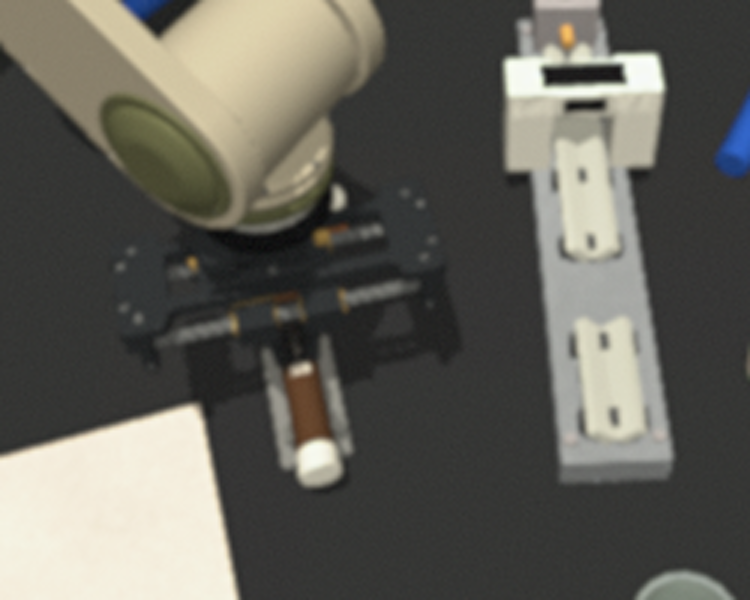

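View pics/c5.png

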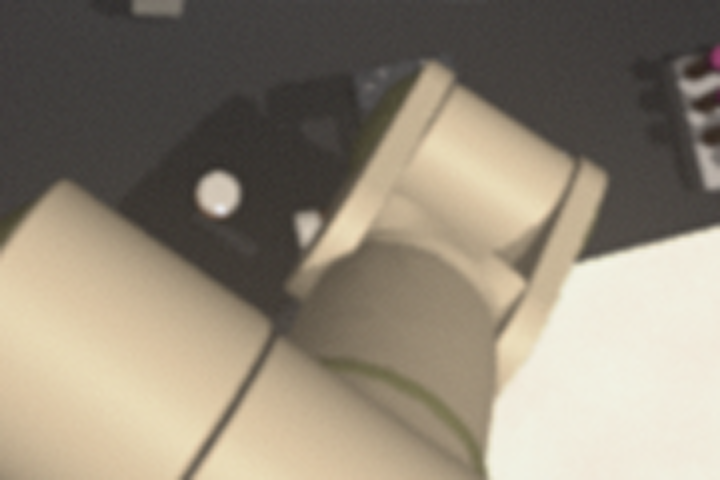

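Run:
```python
from h import *
c=load('side1'); R=np.array([[-.198,.98,0],[.98,.198,0],[0,0,-1.]]).T
p=np.array([.4328,-.1548,.1592])
for e in (.017,0,-.02):
    for y in(-.034,.034,-.05,.05): print(e,y,proj(c,p+R@np.array([-.009,y,e])).round(1))
a=cv2.imread('pics/side1.png'); cv2.imwrite('pics/c6.png',cv2.resize(a[180:300,140:290],None,fx=5,fy=5,interpolation=cv2.INTER_CUBIC))
a=cv2.imread('pics/side2.png'); cv2.imwrite('pics/c7.png',cv2.resize(a[250:350,160:280],None,fx=6,fy=6,interpolation=cv2.INTER_CUBIC))
c=load('side2');p=np.array([.4358,-.1593,.0419])
for e in (.017,0,-.014): print(e,[proj(c,p+R@np.array([-.009,y,e])).round(1) for y in (-.017,0,.017)])
```

```text
0.017 -0.034 [[203.5 277.8]]
0.017 0.034 [[241.8 269.6]]
0.017 -0.05 [[194.3 279.8]]
0.017 0.05 [[250.7 267.7]]
0 -0.034 [[202.1 272.2]]
0 0.034 [[241.  263.9]]
0 -0.05 [[192.7 274.2]]
0 0.05 [[250. 262.]]
-0.02 -0.034 [[200.3 265.4]]
-0.02 0.034 [[240.1 257. ]]
-0.02 -0.05 [[190.8 267.4]]
-0.02 0.05 [[249.3 255.1]]
0.017 [array([[222.3, 311.9]]), array([[230.9, 309.9]]), array([[239.5, 308. ]])]
0 [array([[221.3, 307.4]]), array([[230.1, 305.4]]), array([[238.8, 303.4]])]
-0.014 [array([[220.5, 303.6]]), array([[229.3, 301.6]]), array([[238.2, 299.6]])]
```

View pics/c6.png

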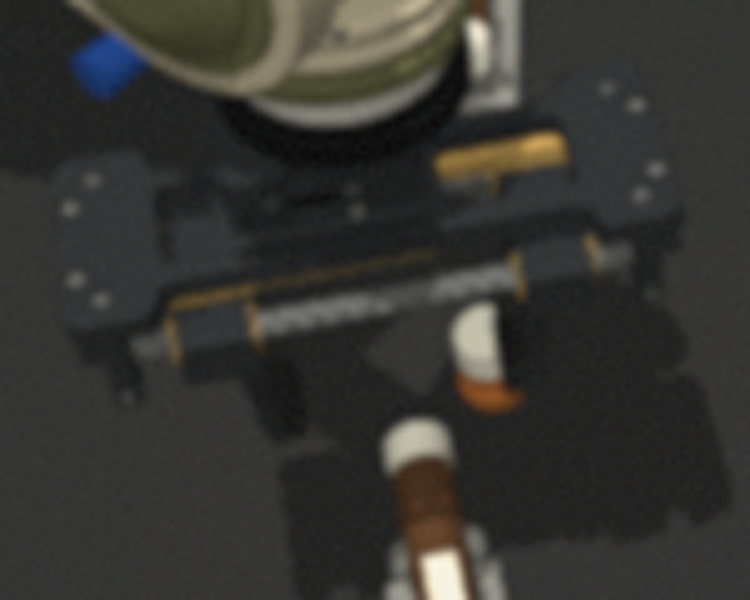

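View pics/c7.png

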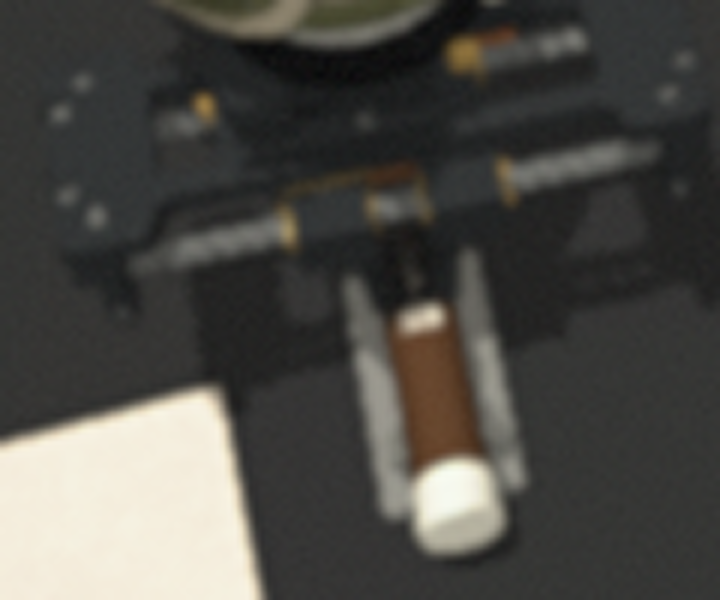

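The closed fingers end at crop (410,290), on top of the tube. So the real fingertips are about 30 mm higher than the reported TCP plus `tip_extent` implies. In the earlier picture too, the tip at full (197,267) projects about 11 px above its predicted position. I'll open, descend a safe 15 mm and measure again.

move_arm:
  increments:
    - [0,0,0,0]
    - [0,0,0,0]
    - [0,0,0,0]
    - [0,0,0,0]
  grip: 60

```text
clock: 6.05
tool_pos: [0.4358, -0.1593, 0.0419]
tcp_rot: [0.633, 0.774, -0.004, 0.008]
wrist_force: [1.0, 0.4, -0.0]
grip_width: 0.0385
```

move_arm:
  increments:
    - [0,0,0.7,0]
    - [0,0,0.7,0]
    - [0,0,0,0]

```text
clock: 6.42
tool_pos: [0.4358, -0.1594, 0.0267]
tcp_rot: [0.633, 0.774, -0.004, 0.007]
wrist_force: [0.2, 0.0, 0.0]
grip_width: 0.0668
```

```bash
python3 go.py 435 -158.5 28 1.770
python3 - <<'E'
from h import *
c=snap('side','side3')
a=cv2.imread('pics/side3.png'); cv2.imwrite('pics/c8.png',cv2.resize(a[250:350,160:280],None,fx=6,fy=6,interpolation=cv2.INTER_CUBIC))
E
```

```text
t 6.42 tcp [ 435.8 -159.4   26.7] phi 1.772 tilt [-0.016   0.0038 -0.9999] w 66.8 F [0.21 0.   0.01] q [-0.6   0.49  1.81 -0.01  0.82 -0.79]
shift cm [ 0.1  -0.06 -0.14] turn 0.002
```

View pics/c8.png

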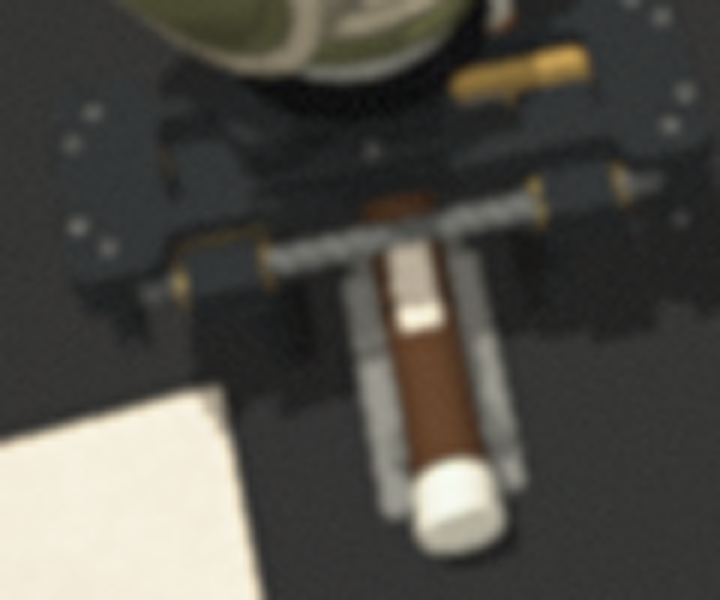

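move_arm:
  increments:
    - [0.05,-0.05,0,0]
    - [0,0,0,0]
    - [0,0,0,0]
    - [0,0,0,0]
    - [0,0,0,0]
  grip: 255
  squeeze: 4

```text
clock: 7.1
tool_pos: [0.4358, -0.1592, 0.0274]
tcp_rot: [0.633, 0.774, -0.003, 0.008]
wrist_force: [2.3, 1.1, -0.4]
grip_width: 0.0258
```

```bash
python3 go.py 435 -158.5 28 1.770
python3 - <<'E'
from h import *
c=snap('side','side4')
a=cv2.imread('pics/side4.png'); cv2.imwrite('pics/c9.png',cv2.resize(a[250:350,160:280],None,fx=6,fy=6,interpolation=cv2.INTER_CUBIC))
E
```

```text
t 7.1 tcp [ 435.8 -159.2   27.4] phi 1.771 tilt [-0.0173  0.0055 -0.9998] w 25.8 F [ 2.34  1.1  -0.42] q [-0.6   0.49  1.81 -0.01  0.82 -0.79]
shift cm [ 0.09 -0.07 -0.06] turn 0.001
```

View pics/c9.png

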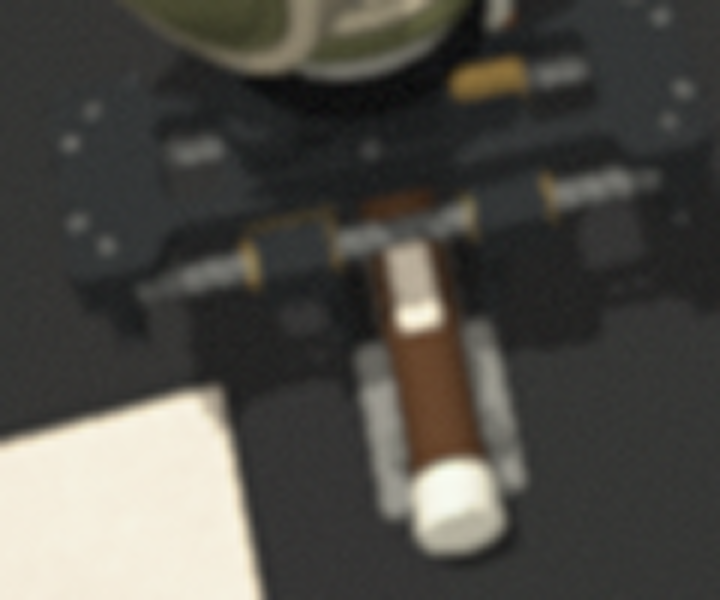

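A reading of 25.8 mm here and 1 mm at 15 mm higher bracket the real tips at about TCP z + 14 mm. So the reported z runs about 31 mm low relative to the real tips, and it repeats in all three pictures. To put the pads at the tube's axis I need TCP z of about 11 mm, which leaves the real tips at about 25 mm, above the plate's top at 8 mm. I'll open and descend in small steps while watching the force.

move_arm:
  increments:
    - [0,0,0,0]
    - [0,0,0,0]
    - [0,0,0,0]
  grip: 100

```text
clock: 7.52
tool_pos: [0.4354, -0.1592, 0.0272]
tcp_rot: [0.633, 0.774, -0.004, 0.008]
wrist_force: [-0.2, 0.0, -0.5]
grip_width: 0.0525
```

move_arm:
  increments:
    - [0.05,-0.07,0.4,0]
    - [0,0,0.4,0]
    - [0,0,0,0]

```text
clock: 7.9
tool_pos: [0.4344, -0.1589, 0.0185]
tcp_rot: [0.633, 0.774, -0.004, 0.008]
wrist_force: [-0.4, -0.8, -0.0]
grip_width: 0.054
```

move_arm:
  increments:
    - [0,0,0.4,0]
    - [0,0,0.3,0]
    - [0,0,0,0]

```text
clock: 8.28
tool_pos: [0.4344, -0.159, 0.0109]
tcp_rot: [0.633, 0.774, -0.004, 0.008]
wrist_force: [-0.5, -0.3, -0.3]
grip_width: 0.0538
```

```bash
python3 go.py 435 -158.5 11 1.770
```

```text
t 8.28 tcp [ 434.4 -159.    10.9] phi 1.772 tilt [-0.0164  0.0038 -0.9999] w 53.8 F [-0.54 -0.32 -0.28] q [-0.6   0.52  1.83 -0.01  0.77 -0.79]
shift cm [ 0.03  0.06 -0.01] turn 0.002
```

There's no contact force, although the reported tip height would be below the bench, so the bias is real. I'll grip and lift a little.

move_arm:
  increments:
    - [0,0.06,0,0]
    - [0,0,0,0]
    - [0,0,0,0]
    - [0,0,0,0]
    - [0,0,0,0]
    - [0,0,0,0]
  grip: 255
  squeeze: 25

```text
clock: 9.02
tool_pos: [0.4359, -0.159, 0.0112]
tcp_rot: [0.633, 0.774, -0.003, 0.009]
wrist_force: [0.8, 0.8, -0.6]
grip_width: 0.0253
```

move_arm:
  increments:
    - [0,0,-1,0]
    - [0,0,-2,0]
    - [0,0,-2,0]
    - [0,0,0,0]

```text
clock: 9.52
tool_pos: [0.4345, -0.158, 0.0638]
tcp_rot: [0.633, 0.774, -0.004, 0.008]
wrist_force: [0.6, -0.8, -0.6]
grip_width: 0.0248
```

```bash
python3 go.py 632.5 -110.5 80 1.556
python3 - <<'E'
from h import *
c=snap('side','side5')
a=cv2.imread('pics/side5.png'); cv2.imwrite('pics/c10.png',cv2.resize(a[200:350,140:390],None,fx=3,fy=3,interpolation=cv2.INTER_CUBIC))
E
```

```text
t 9.53 tcp [ 434.5 -158.    63.8] phi 1.772 tilt [-0.0165  0.0038 -0.9999] w 24.8 F [ 0.58 -0.81 -0.6 ] q [-0.6   0.43  1.78 -0.01  0.92 -0.79]
shift cm [ 0.67 20.36 -1.56] turn 0.216
```

View pics/c10.png

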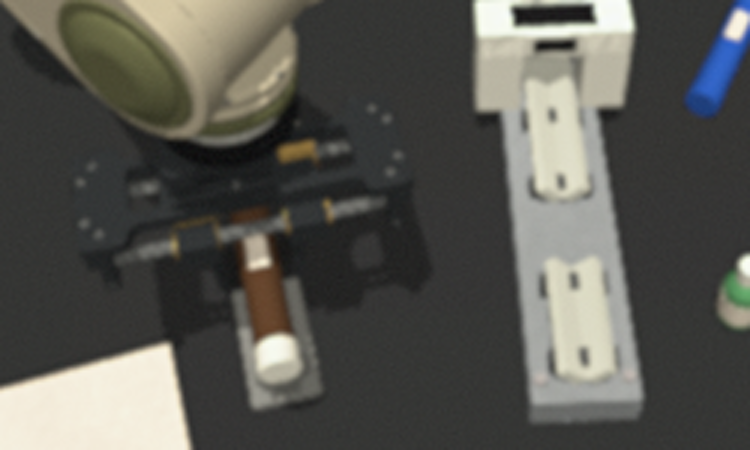

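move_arm:
  increments:
    - [0,0,0,0.07]
    - [0,0,0,0.07]
    - [0,0,0,0.07]
    - [0.6,2.5,-0.1,0]
    - [0.9,3.8,-0.1,0]
    - [0.9,3.8,-0.1,0]
    - [0.9,3.8,-0.1,0]
    - [0.9,3.4,-0.1,0]
    - [0.6,2.0,0,0]
    - [0,0,0,0]

```text
clock: 10.82
tool_pos: [0.6286, -0.1097, 0.0569]
tcp_rot: [0.713, 0.701, -0.006, -0.001]
wrist_force: [-0.3, -0.3, -0.2]
grip_width: 0.0249
```

```bash
python3 go.py 632.5 -110.5 60 1.556
python3 - <<'E'
from h import *
for n in('side','top'): c=snap(n,n+'6')
a=cv2.imread('pics/side6.png'); cv2.imwrite('pics/c11.png',cv2.resize(a[150:350,240:440],None,fx=3,fy=3,interpolation=cv2.INTER_CUBIC))
a=cv2.imread('pics/top6.png'); cv2.imwrite('pics/c12.png',cv2.resize(a[120:260,220:420],None,fx=4,fy=4,interpolation=cv2.INTER_CUBIC))
E
```

```text
t 10.82 tcp [ 628.6 -109.7   56.9] phi 1.553 tilt [-0.0073 -0.0108 -0.9999] w 24.9 F [-0.33 -0.32 -0.17] q [-0.35  0.69  1.26 -0.01  1.2  -0.33]
shift cm [-0.08  0.39 -0.31] turn -0.003
```

View pics/c11.png

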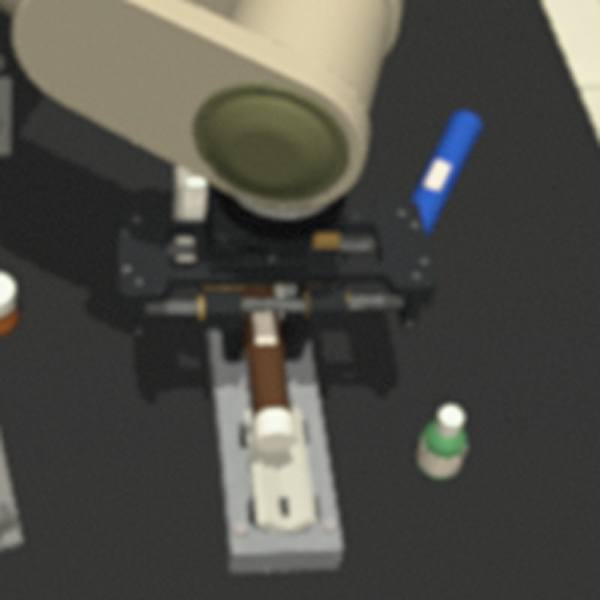

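View pics/c12.png

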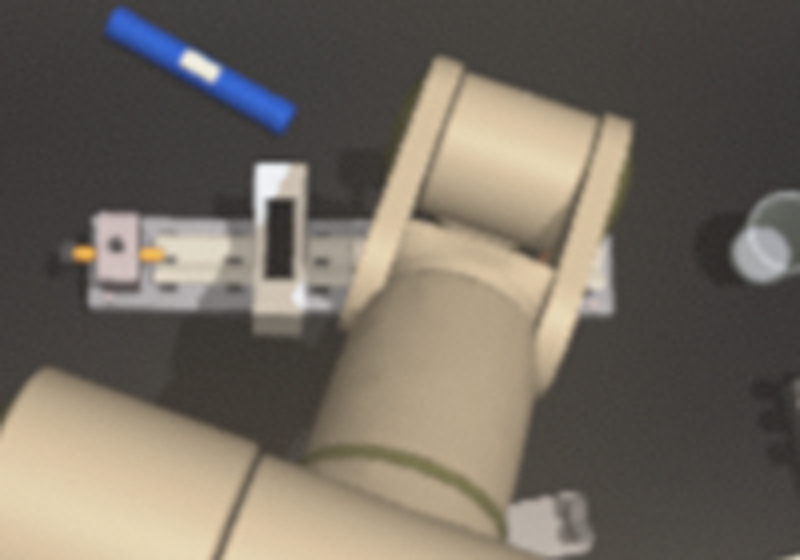

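```bash
cat > cap.py <<'E'
from m2 import *
import sys
def near_cap(tag,box,y):
    c=load(tag)
    big=c['image'][box[1]:box[3],box[0]:box[2]]
    for p,ce,b in comps(c,box,lambda im,h:(im.min(2)>150)&(im[...,0]-im[...,2]<17)&(im.max(2)>0),10):
        o,d=ray(c,*ce); q=o+d*(y-o[1])/d[1]; print(ce.round(1),len(p)/36,'ext',p.min(0).round(1),p.max(0).round(1),'on y:',(q*1000).round(1))
near_cap('side6',(318,270,350,330),-.185)
c=load('side6'); print(proj(c,[[.6286,-.19,.088],[.6286,-.19,.101],[.6286,-.19,.075],[.6156,-.19,.088],[.6416,-.19,.088],[.6286,-.19,.057]]).round(1))
a=cv2.imread('pics/side6.png'); cv2.imwrite('pics/c13.png',cv2.resize(a[265:345,295:375],None,fx=7,fy=7,interpolation=cv2.INTER_CUBIC))
E
python3 cap.py
```

```text
[334.  306.2] 561.6111111111111 ext [317.6 277.4] [349.4 329.4] on y: [ 635.4 -185.    47.9]
[331.  290.2] 51.52777777777778 ext [326.9 286.4] [335.1 293.8] on y: [ 625.8 -185.   104.9]
[[332.3 297.5]
 [332.8 293.6]
 [331.8 301.2]
 [325.2 297.8]
 [339.4 297.1]
 [331.1 306.3]]
```

View pics/c13.png

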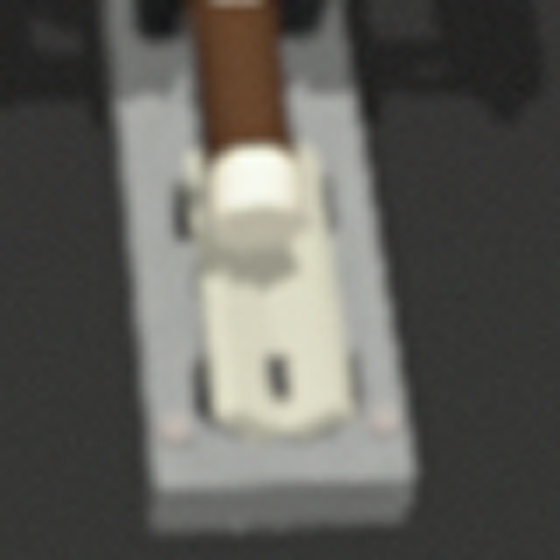

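Run:
```python
from h import *
c=load('side6')
o,d=ray(c,335.2,324); print(o+d*(-.2205-o[1])/d[1])
# tube face centre ray at y=-.19
for v in (296.5,): 
    o,d=ray(c,331.3,v); print(o+d*(-.19-o[1])/d[1])
c=load('side0')
# groove edges at several rows in the side0 view: R-B profile
im=c['image'].astype(int); 
for v in (300,308,316,320):
    r=im[v,310:360]; k=np.nonzero((r[:,0]-r[:,2]>12))[0]+310; print(v,k.min(),k.max(),onz(c,(k.min()+k.max())/2,v,.045))
```

```text
[ 0.63316678 -0.2205      0.04543661]
[ 0.6265541  -0.19        0.09155724]
300 323 341 [ 0.6338142  -0.16955596  0.045     ]
308 324 343 [ 0.63443512 -0.1869852   0.045     ]
316 324 344 [ 0.63317122 -0.203821    0.045     ]
320 325 344 [ 0.63301602 -0.21209154  0.045     ]
```

move_arm:
  increments:
    - [-0.05,0.58,0,-0.003]
    - [0,0,0.8,0]
    - [0,0,0.8,0]
    - [0,0,0,0]

```text
clock: 11.42
tool_pos: [0.6314, -0.1118, 0.0398]
tcp_rot: [0.713, 0.701, -0.007, -0.002]
wrist_force: [0.9, -0.1, -1.1]
grip_width: 0.025
```

```bash
python3 go.py 634 -110.5 22 1.556
python3 - <<'E'
from h import *
c=snap('side','side7')
a=cv2.imread('pics/side7.png'); cv2.imwrite('pics/c14.png',cv2.resize(a[245:345,285:385],None,fx=6,fy=6,interpolation=cv2.INTER_CUBIC))
E
```

```text
t 11.43 tcp [ 631.4 -111.8   39.8] phi 1.553 tilt [-0.0067 -0.0134 -0.9999] w 25.0 F [ 0.92 -0.13 -1.14] q [-0.36  0.71  1.26 -0.01  1.18 -0.33]
shift cm [0.15 0.28 1.78] turn -0.003
```

View pics/c14.png

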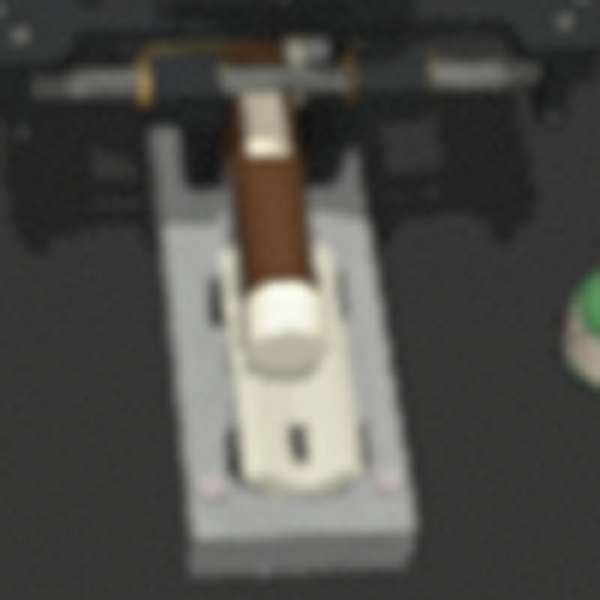

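The tube is over the groove. Its cap centre is at crop x=285 and the groove's middle is at about 291, so it needs about 3 mm more in x.

move_arm:
  increments:
    - [0.1,0.3,0.3,0]
    - [0,0.03,0.5,0]
    - [0,0,0.3,0]
    - [0,0,0,0]

```text
clock: 11.98
tool_pos: [0.6352, -0.1109, 0.0287]
tcp_rot: [0.713, 0.701, -0.007, -0.002]
wrist_force: [-1.3, 0.3, -0.4]
grip_width: 0.0252
```

```bash
python3 go.py 634 -110.5 22 1.556
```

```text
t 11.97 tcp [ 635.2 -110.9   28.7] phi 1.554 tilt [-0.0071 -0.0122 -0.9999] w 25.2 F [-1.28  0.34 -0.45] q [-0.35  0.73  1.26 -0.01  1.16 -0.33]
shift cm [ 0.04 -0.11  0.67] turn -0.002
```

move_arm:
  increments:
    - [0,-0.1,0.25,0]
    - [0,0,0.15,0]
    - [0,0,0,0]

```text
clock: 12.35
tool_pos: [0.6341, -0.1109, 0.0247]
tcp_rot: [0.713, 0.701, -0.007, -0.002]
wrist_force: [1.2, 0.2, 0.1]
grip_width: 0.0252
```

```bash
python3 go.py 634 -110.5 22 1.556
python3 - <<'E'
from h import *
c=snap('side','side8')
a=cv2.imread('pics/side8.png'); cv2.imwrite('pics/c15.png',cv2.resize(a[245:345,285:385],None,fx=6,fy=6,interpolation=cv2.INTER_CUBIC))
E
```

```text
t 12.35 tcp [ 634.1 -110.9   24.7] phi 1.554 tilt [-0.0073 -0.0117 -0.9999] w 25.2 F [1.25 0.22 0.06] q [-0.35  0.73  1.27 -0.01  1.15 -0.33]
shift cm [ 0.05 -0.01  0.27] turn -0.002
```

View pics/c15.png

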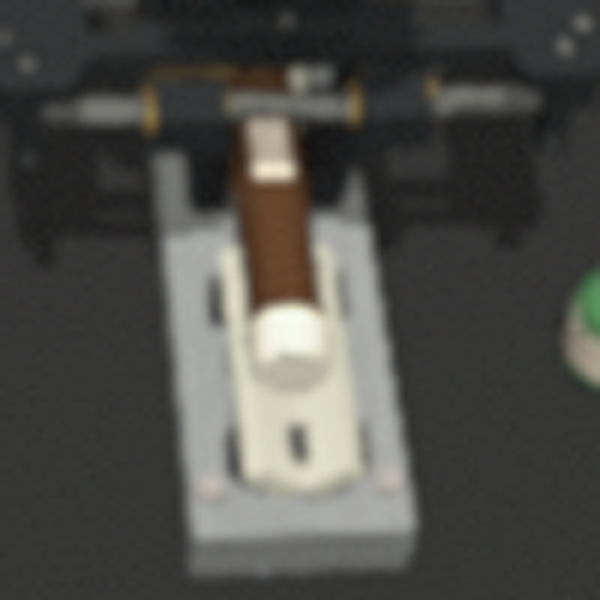

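It's centred now: cap at crop x=291, groove at 291. I'll lower it until contact.

move_arm:
  increments:
    - [0,0,0.15,0]
    - [0,0,0.1,0]

```text
clock: 12.65
tool_pos: [0.6349, -0.1111, 0.0232]
tcp_rot: [0.713, 0.701, -0.006, -0.001]
wrist_force: [-0.4, 0.4, 6.0]
grip_width: 0.0246
```

```bash
python3 go.py 634 -110.5 22 1.556
```

```text
t 12.65 tcp [ 634.9 -111.1   23.2] phi 1.554 tilt [-0.008  -0.0094 -0.9999] w 24.6 F [-0.37  0.38  6.  ] q [-0.35  0.74  1.27 -0.01  1.14 -0.33]
shift cm [ 0.06 -0.09  0.12] turn -0.002
```

There's 6 N upward contact at z 23.2, which matches the 31 mm bias. The tube is seated, so I'll release and rise.

move_arm:
  increments:
    - [0,0,0,0]
    - [0,0,0,0]
    - [0,0,0,0]
    - [0,0,0,0]
  grip: 115

```text
clock: 13.15
tool_pos: [0.6345, -0.1111, 0.0227]
tcp_rot: [0.713, 0.701, -0.006, -0.001]
wrist_force: [-0.1, -0.4, 0.4]
grip_width: 0.0484
```

move_arm:
  increments:
    - [0,0,-0.8,0]
    - [0,0,-1.5,0]
    - [0,0,-1.5,0]
    - [0,0,-1.5,0]
    - [0,0,0,0]

```text
clock: 13.78
tool_pos: [0.6357, -0.1109, 0.081]
tcp_rot: [0.713, 0.701, -0.006, 0.0]
wrist_force: [0.6, 0.1, -0.3]
grip_width: 0.0483
```

```bash
python3 go.py 634 -110.5 75 1.556
python3 - <<'E'
from h import *
c=snap('side','side9')
a=cv2.imread('pics/side9.png'); cv2.imwrite('pics/c16.png',cv2.resize(a[195:345,275:395],None,fx=4,fy=4,interpolation=cv2.INTER_CUBIC))
E
```

```text
t 13.78 tcp [ 635.7 -110.9   81. ] phi 1.554 tilt [-0.0087 -0.0078 -0.9999] w 48.3 F [ 0.59  0.12 -0.28] q [-0.35  0.67  1.21 -0.01  1.26 -0.33]
shift cm [ 0.04 -0.17  0.6 ] turn -0.002
```

View pics/c16.png

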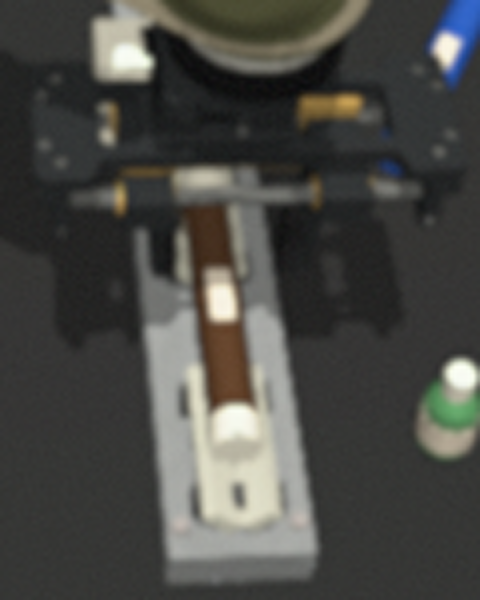

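The tube lies straight in the groove, with its near cap at crop (236,430) and its label at (222,300). Next I'll move behind its rear end with the fingers closed.

move_arm:
  increments:
    - [-2,-0.05,0,0]
    - [-3,-0.05,0,0]
    - [-3,-0.05,0,0]
    - [-2.4,-0.05,0,-0.002]
    - [0,0,0,0]
    - [0,0,0,0]
  grip: 255
  squeeze: 10

```text
clock: 14.58
tool_pos: [0.6292, -0.2222, 0.0773]
tcp_rot: [0.713, 0.701, -0.007, -0.003]
wrist_force: [0.0, 0.5, -0.8]
grip_width: 0.0004
```

```bash
python3 go.py 633.3 -213 37.5 1.556
python3 - <<'E'
from h import *
for n in('side','top'): c=snap(n,n+'10')
a=cv2.imread('pics/side10.png'); cv2.imwrite('pics/c17.png',cv2.resize(a[195:345,265:415],None,fx=4,fy=4,interpolation=cv2.INTER_CUBIC))
a=cv2.imread('pics/top10.png'); cv2.imwrite('pics/c18.png',cv2.resize(a[140:230,230:400],None,fx=4,fy=4,interpolation=cv2.INTER_CUBIC))
E
```

```text
t 14.57 tcp [ 629.2 -222.2   77.3] phi 1.554 tilt [-0.0062 -0.0148 -0.9999] w 0.4 F [ 0.04  0.53 -0.84] q [-0.51  0.71  1.14 -0.01  1.3  -0.49]
shift cm [0.95 0.46 3.97] turn -0.002
```

View pics/c17.png

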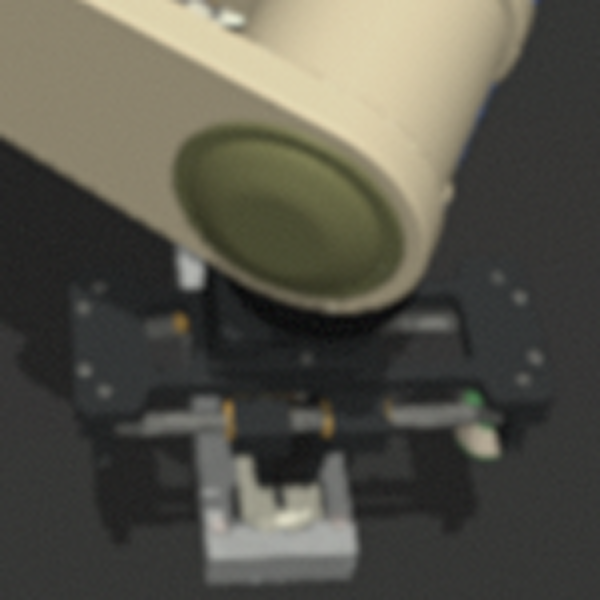

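View pics/c18.png

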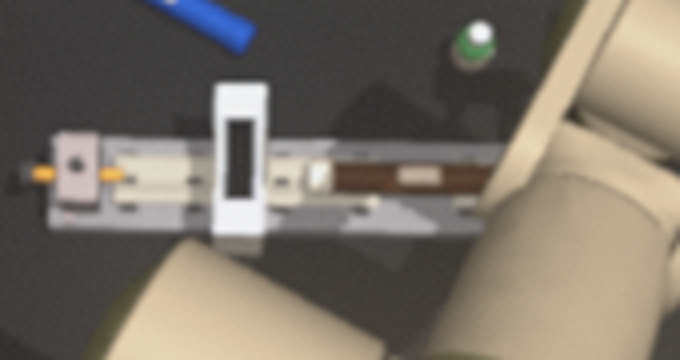

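move_arm:
  increments:
    - [0.5,0.46,0,-0.002]
    - [0,0,1.3,0]
    - [0,0,1.3,0]
    - [0,0,0.9,0]
    - [0,0,0,0]

```text
clock: 15.3
tool_pos: [0.6336, -0.2144, 0.039]
tcp_rot: [0.711, 0.703, -0.008, -0.004]
wrist_force: [0.5, -0.3, 0.7]
grip_width: 0.0005
```

```bash
python3 go.py 633.3 -213 38 1.556
python3 - <<'E'
from m2 import *
c=load('top10'); im=c['image'].astype(int)
f3=lambda x:np.round(np.array(x)*1000,1)
# subpixel edges along the axis row
for v in (182,183,184): print(v,[tuple(im[v,u]) for u in range(256,264)])
for v in (183,184,185): print(v,[tuple(im[v,u]) for u in range(302,314)])
for p,ce,b in comps(c,(295,172,360,195),lambda im,h:(im[...,0]-im[...,2]>35)&(im[...,0]<150),20): print('brown',ce,p.min(0),p.max(0),f3(onz(c,p.min(0)[0],ce[1],.067)))
for p,ce,b in comps(c,(295,172,340,195),lambda im,h:(im.min(2)>222),5): print('white',ce,p.min(0),p.max(0),f3(onz(c,p.min(0)[0],ce[1],.062)))
print('u->y at z=.054', [ (u,f3(onz(c,u,183.5,.054))[1]) for u in (259,260,261,262,306,307)])
E
```

```text
t 15.3 tcp [ 633.6 -214.4   39. ] phi 1.559 tilt [-0.0053 -0.0164 -0.9999] w 0.5 F [ 0.46 -0.34  0.71] q [-0.5   0.76  1.17 -0.01  1.23 -0.48]
shift cm [ 0.14 -0.03  0.1 ] turn 0.003
182 [(np.int64(219), np.int64(169), np.int64(106)), (np.int64(224), np.int64(174), np.int64(107)), (np.int64(225), np.int64(178), np.int64(112)), (np.int64(226), np.int64(185), np.int64(124)), (np.int64(223), np.int64(191), np.int64(146)), (np.int64(220), np.int64(202), np.int64(178)), (np.int64(222), np.int64(213), np.int64(195)), (np.int64(221), np.int64(213), np.int64(196))]
183 [(np.int64(234), np.int64(184), np.int64(88)), (np.int64(237), np.int64(191), np.int64(91)), (np.int64(237), np.int64(189), np.int64(91)), (np.int64(235), np.int64(189), np.int64(97)), (np.int64(223), np.int64(185), np.int64(123)), (np.int64(204), np.int64(185), np.int64(156)), (np.int64(199), np.int64(190), np.int64(175)), (np.int64(205), np.int64(196), np.int64(182))]
184 [(np.int64(222), np.int64(168), np.int64(87)), (np.int64(225), np.int64(171), np.int64(89)), (np.int64(225), np.int64(173), np.int64(90)), (np.int64(223), 
[... 1835 characters left out ...]
nt64(165), np.int64(152), np.int64(138)), (np.int64(119), np.int64(104), np.int64(90))]
brown [322.61339398 184.16487406] [314.08333397 181.91666698] [329.91666794 187.08333302] [631.6 -51.9  67. ]
brown [345.04872438 184.03962777] [338.91666794 181.91666698] [351.41666794 186.58333302] [ 632.  -124.7   67. ]
white [309.0357143 182.8064784] [307.75       181.08333302] [310.58333397 184.91666698] [636.9 -33.7  62. ]
white [294.98114355 190.06569344] [294.58333334 186.08333302] [295.75       194.41666603] [615.    5.2  62. ]
u->y at z=.054 [(259, np.float64(110.4)), (260, np.float64(107.4)), (261, np.float64(104.4)), (262, np.float64(101.5)), (306, np.float64(-29.0)), (307, np.float64(-31.9))]
```

From the top view, the pin tip is at u≈260.4 (y≈+106 mm) and the tube's front is at u≈306.7 (y≈−31 mm). That's about 137 mm of travel, which fits the 122–147 mm that the pin range allows. I'll approach and start pushing.

move_arm:
  increments:
    - [0.6,-0.03,0.08,0]
    - [0.6,0,0,0]
    - [0.6,0,-0.03,0]
    - [0.6,0,-0.03,0]
    - [0,0,0,0]

```text
clock: 15.92
tool_pos: [0.6341, -0.1887, 0.0398]
tcp_rot: [0.711, 0.703, -0.007, -0.003]
wrist_force: [0.9, -0.2, 0.5]
grip_width: 0.0007
```

```bash
python3 go.py 634.5 -110 37.5 1.556
```

```text
t 15.93 tcp [ 634.1 -188.7   39.8] phi 1.56 tilt [-0.0063 -0.0146 -0.9999] w 0.7 F [ 0.87 -0.21  0.48] q [-0.46  0.74  1.19 -0.01  1.22 -0.45]
shift cm [ 7.87 -0.04  0.18] turn 0.004
```

move_arm:
  increments:
    - [0.5,0,0.1,0]
    - [1,0,0,0]
    - [1,0,0,0]

```text
clock: 16.3
tool_pos: [0.6347, -0.1635, 0.039]
tcp_rot: [0.711, 0.703, -0.007, -0.002]
wrist_force: [0.3, -1.4, 1.2]
grip_width: 0.0005
```

```bash
python3 go.py 634.5 -110 37.5 1.556;python3 - <<'E'
from h import *
for n in('side','top'): c=snap(n,n+'11')
a=cv2.imread('pics/side11.png'); cv2.imwrite('pics/c19.png',cv2.resize(a[195:345,265:415],None,fx=4,fy=4,interpolation=cv2.INTER_CUBIC))
a=cv2.imread('pics/top11.png'); cv2.imwrite('pics/c20.png',cv2.resize(a[140:230,230:400],None,fx=4,fy=4,interpolation=cv2.INTER_CUBIC))
E
```

```text
t 16.3 tcp [ 634.7 -163.5   39. ] phi 1.558 tilt [-0.0077 -0.0132 -0.9999] w 0.5 F [ 0.33 -1.43  1.24] q [-0.43  0.73  1.22 -0.01  1.2  -0.41]
shift cm [ 5.35 -0.08  0.11] turn 0.002
```

View pics/c19.png

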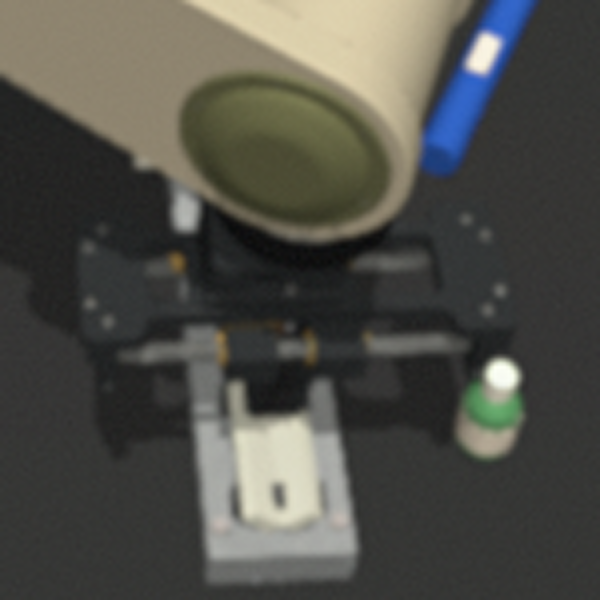

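View pics/c20.png

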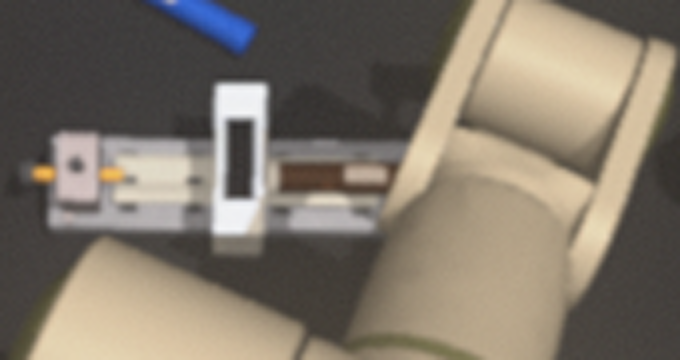

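The push works. The label moved from crop x 420 to 366, about 40 mm, and the tube entered the head straight. About 97 mm remain, so I'll go on 70 mm.

move_arm:
  increments:
    - [1,0,0.03,0]
    - [1,0,0.02,0]
    - [1,0,0,0]
    - [1,0,0,0]

```text
clock: 16.9
tool_pos: [0.6353, -0.121, 0.0385]
tcp_rot: [0.711, 0.703, -0.007, -0.002]
wrist_force: [-0.7, -2.8, 2.4]
grip_width: 0.0008
```

```bash
python3 go.py 635 -85 38.5 1.556
```

```text
t 16.9 tcp [ 635.3 -121.    38.5] phi 1.559 tilt [-0.0083 -0.0127 -0.9999] w 0.8 F [-0.7  -2.82  2.36] q [-0.37  0.72  1.24 -0.01  1.18 -0.35]
shift cm [ 3.6  -0.08 -0.03] turn 0.003
```

move_arm:
  increments:
    - [0,0,-0.15,0]
    - [0.6,0,-0.02,0]
    - [0.8,0,0,0]
    - [0.8,0,0,0]

```text
clock: 17.4
tool_pos: [0.6355, -0.0972, 0.04]
tcp_rot: [0.711, 0.703, -0.007, -0.002]
wrist_force: [0.0, -1.7, 1.1]
grip_width: 0.0009
```

```bash
python3 go.py 635 -85 40 1.556
python3 - <<'E'
from h import *
for n in('side','top'): c=snap(n,n+'12')
a=cv2.imread('pics/side12.png'); cv2.imwrite('pics/c21.png',cv2.resize(a[155:335,265:415],None,fx=3.3,fy=3.3,interpolation=cv2.INTER_CUBIC))
a=cv2.imread('pics/top12.png'); cv2.imwrite('pics/c22.png',cv2.resize(a[140:230,230:400],None,fx=4,fy=4,interpolation=cv2.INTER_CUBIC))
E
```

```text
t 17.4 tcp [635.5 -97.2  40. ] phi 1.559 tilt [-0.0078 -0.0129 -0.9999] w 0.9 F [ 0.   -1.67  1.09] q [-0.33  0.72  1.26 -0.01  1.18 -0.31]
shift cm [ 1.22 -0.07 -0.01] turn 0.003
```

View pics/c21.png

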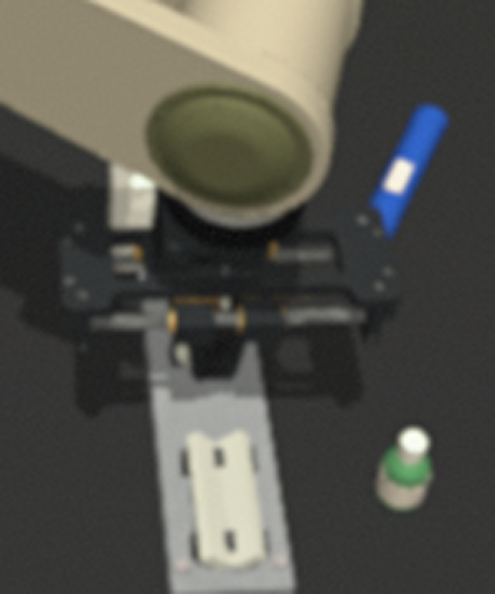

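View pics/c22.png

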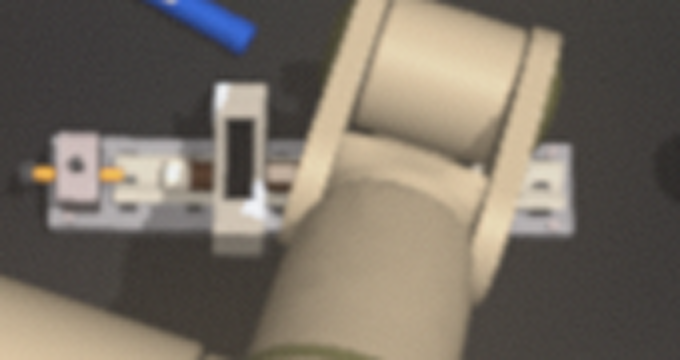

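```bash
cat > gap.py <<'E'
from m2 import *
import sys
c=load(sys.argv[1]); im=c['image'].astype(int)
r=im[182:185].mean(0)
for u in range(254,286): print(u,r[u].round().astype(int).tolist(),'y@.054',(onz(c,u,183,.054)[1]*1000).round(1)) if u%1==0 else 0
E
python3 gap.py top12
```

```text
254 [180, 158, 141] y@.054 125.2
255 [200, 156, 99] y@.054 122.2
256 [224, 173, 93] y@.054 119.3
257 [228, 178, 95] y@.054 116.3
258 [228, 180, 96] y@.054 113.3
259 [228, 182, 105] y@.054 110.4
260 [213, 177, 124] y@.054 107.4
261 [195, 178, 152] y@.054 104.4
262 [190, 182, 169] y@.054 101.5
263 [196, 189, 175] y@.054 98.5
264 [213, 205, 188] y@.054 95.5
265 [222, 215, 197] y@.054 92.6
266 [223, 216, 198] y@.054 89.6
267 [223, 216, 198] y@.054 86.6
268 [222, 212, 195] y@.054 83.7
269 [199, 190, 174] y@.054 80.7
270 [182, 176, 162] y@.054 77.7
271 [207, 204, 193] y@.054 74.8
272 [232, 233, 229] y@.054 71.8
273 [237, 238, 235] y@.054 68.8
274 [227, 225, 217] y@.054 65.9
275 [206, 197, 182] y@.054 62.9
276 [179, 168, 153] y@.054 60.0
277 [136, 122, 108] y@.054 57.0
278 [97, 77, 64] y@.054 54.0
279 [87, 65, 49] y@.054 51.1
280 [88, 65, 49] y@.054 48.1
281 [87, 63, 49] y@.054 45.1
282 [95, 75, 61] y@.054 42.2
283 [131, 117, 104] y@.054 39.2
284 [174, 162, 147] y@.054 36.2
285 [166, 157, 144] y@.054 33.3
```

About 30 mm remain: the cap front is at u≈270.7 (y≈75.5) and the pin tip at y≈106. I'll do 24 mm slowly, then look again.

move_arm:
  increments:
    - [0.6,0,0,0]
    - [0.6,0,0,0]
    - [0.6,0,0,0]
    - [0.4,0,0,0]

```text
clock: 18.0
tool_pos: [0.6358, -0.0734, 0.0397]
tcp_rot: [0.711, 0.703, -0.007, -0.002]
wrist_force: [0.2, -1.3, 0.8]
grip_width: 0.0008
```

```bash
python3 go.py 636 -66.7 40 1.556
python3 - <<'E'
from h import *
for n in('top',): c=snap(n,n+'13')
a=cv2.imread('pics/top13.png'); cv2.imwrite('pics/c23.png',cv2.resize(a[160:210,230:330],None,fx=7,fy=7,interpolation=cv2.INTER_CUBIC))
E
python3 gap.py top13 | sed -n '4,22p'
```

```text
t 18.0 tcp [635.8 -73.4  39.7] phi 1.56 tilt [-0.0075 -0.0132 -0.9999] w 0.8 F [ 0.23 -1.25  0.76] q [-0.3   0.71  1.26 -0.01  1.18 -0.28]
shift cm [ 0.67  0.02 -0.03] turn 0.004
257 [229, 177, 94] y@.054 116.3
258 [228, 179, 96] y@.054 113.3
259 [228, 182, 104] y@.054 110.4
260 [214, 178, 124] y@.054 107.4
261 [192, 174, 148] y@.054 104.4
262 [165, 156, 143] y@.054 101.5
263 [165, 160, 151] y@.054 98.5
264 [216, 215, 208] y@.054 95.5
265 [237, 239, 235] y@.054 92.6
266 [237, 238, 235] y@.054 89.6
267 [225, 223, 214] y@.054 86.6
268 [198, 189, 175] y@.054 83.7
269 [153, 140, 127] y@.054 80.7
270 [101, 83, 69] y@.054 77.7
271 [85, 62, 47] y@.054 74.8
272 [88, 64, 50] y@.054 71.8
273 [88, 65, 50] y@.054 68.8
274 [88, 66, 51] y@.054 65.9
275 [88, 65, 50] y@.054 62.9
```

View pics/c23.png

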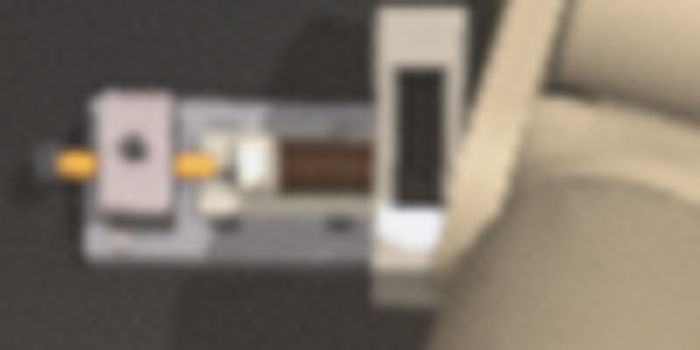

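The gap is now about 7–8 mm: cap front at crop x≈235, pin tip at ≈214. From here I'll use small steps and watch the force.

move_arm:
  increments:
    - [0.15,0,0,0]
    - [0.15,0,0,0]
    - [0.1,0,0,0]

```text
clock: 18.42
tool_pos: [0.6358, -0.0689, 0.0397]
tcp_rot: [0.711, 0.703, -0.007, -0.002]
wrist_force: [0.7, -1.0, 0.2]
grip_width: 0.0004
```

move_arm:
  increments:
    - [0.05,0,0,0]
    - [0.05,0,0,0]

```text
clock: 18.68
tool_pos: [0.6358, -0.068, 0.0397]
tcp_rot: [0.711, 0.703, -0.007, -0.002]
wrist_force: [0.3, -1.6, 0.5]
grip_width: 0.0006
```

move_arm:
  increments:
    - [0.05,0,0,0]
    - [0.05,0,0,0]

```text
clock: 18.92
tool_pos: [0.6359, -0.067, 0.0397]
tcp_rot: [0.711, 0.703, -0.007, -0.002]
wrist_force: [1.0, -0.6, 1.1]
grip_width: 0.0007
```

```bash
python3 - <<'E'
from h import *
for n in('top',): c=snap(n,n+'14')
E
python3 gap.py top14 | sed -n '4,16p'
```

```text
257 [228, 177, 95] y@.054 116.3
258 [229, 179, 96] y@.054 113.3
259 [226, 178, 100] y@.054 110.4
260 [200, 163, 111] y@.054 107.4
261 [191, 180, 161] y@.054 104.4
262 [224, 225, 218] y@.054 101.5
263 [238, 239, 236] y@.054 98.5
264 [236, 236, 233] y@.054 95.5
265 [222, 218, 209] y@.054 92.6
266 [185, 174, 160] y@.054 89.6
267 [136, 121, 107] y@.054 86.6
268 [97, 77, 62] y@.054 83.7
269 [87, 64, 49] y@.054 80.7
```

move_arm:
  increments:
    - [0.04,0,0,0]
    - [0.03,0,0,0]

```text
clock: 19.23
tool_pos: [0.6359, -0.0662, 0.0397]
tcp_rot: [0.711, 0.703, -0.007, -0.002]
wrist_force: [0.6, -1.5, 2.3]
grip_width: 0.0002
```

move_arm:
  increments:
    - [0.04,0,0,0]

```text
clock: 19.35
tool_pos: [0.6359, -0.0658, 0.0396]
tcp_rot: [0.711, 0.703, -0.007, -0.002]
wrist_force: [0.4, -1.7, 0.4]
grip_width: 0.0005
```

move_arm:
  increments:
    - [0.04,0,0,0]

```text
clock: 19.48
tool_pos: [0.6359, -0.0654, 0.0397]
tcp_rot: [0.711, 0.703, -0.007, -0.002]
wrist_force: [-0.3, -1.3, 1.3]
grip_width: 0.0004
```

move_arm:
  increments:
    - [0.04,0,0,0]

```text
clock: 19.6
tool_pos: [0.6359, -0.0649, 0.0397]
tcp_rot: [0.711, 0.703, -0.007, -0.002]
wrist_force: [0.6, -0.8, 0.1]
grip_width: 0.0005
```

```bash
python3 - <<'E'
from h import *
for n in('top',): c=snap(n,n+'15')
a=cv2.imread('pics/top15.png'); cv2.imwrite('pics/c24.png',cv2.resize(a[165:205,235:295],None,fx=10,fy=10,interpolation=cv2.INTER_CUBIC))
E
python3 gap.py top15 | sed -n '4,16p'
```

```text
257 [228, 177, 94] y@.054 116.3
258 [228, 179, 95] y@.054 113.3
259 [225, 177, 98] y@.054 110.4
260 [210, 177, 132] y@.054 107.4
261 [223, 219, 203] y@.054 104.4
262 [236, 237, 234] y@.054 101.5
263 [236, 236, 233] y@.054 98.5
264 [227, 225, 218] y@.054 95.5
265 [207, 200, 189] y@.054 92.6
266 [155, 144, 132] y@.054 89.6
267 [101, 84, 72] y@.054 86.6
268 [84, 60, 47] y@.054 83.7
269 [87, 63, 48] y@.054 80.7
```

move_arm:
  increments:
    - [0.04,0,0,0]

```text
clock: 19.77
tool_pos: [0.6359, -0.0644, 0.0396]
tcp_rot: [0.711, 0.703, -0.007, -0.002]
wrist_force: [-0.2, -0.6, 0.4]
grip_width: 0.0007
```

move_arm:
  increments:
    - [0.04,0,0,0]

```text
clock: 19.9
tool_pos: [0.6359, -0.0641, 0.0397]
tcp_rot: [0.711, 0.703, -0.007, -0.002]
wrist_force: [0.1, -1.4, 1.1]
grip_width: 0.0004
```

View pics/c24.png

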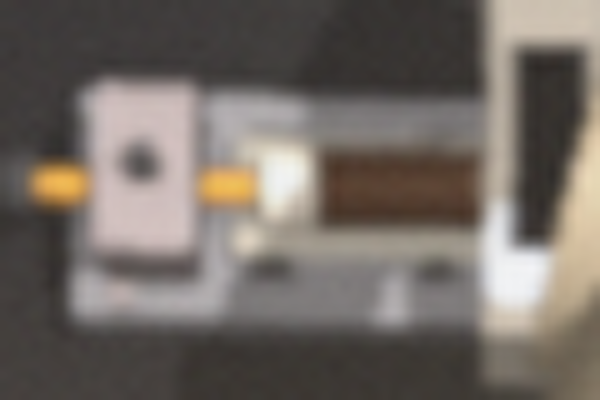

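The cap front is at crop x≈258, visually at the pin tip, but the force doesn't yet show contact. I'll continue in 0.4 mm steps.

move_arm:
  increments:
    - [0.04,0,0,0]

```text
clock: 20.02
tool_pos: [0.6359, -0.0636, 0.0397]
tcp_rot: [0.711, 0.703, -0.007, -0.002]
wrist_force: [1.9, -1.5, 1.5]
grip_width: 0.0004
```

move_arm:
  increments:
    - [0.04,0,0,0]

```text
clock: 20.15
tool_pos: [0.6359, -0.0633, 0.0397]
tcp_rot: [0.711, 0.703, -0.007, -0.002]
wrist_force: [0.8, -2.9, 0.6]
grip_width: 0.0004
```

move_arm:
  increments:
    - [0.04,0,0,0]

```text
clock: 20.27
tool_pos: [0.6359, -0.0632, 0.0397]
tcp_rot: [0.711, 0.703, -0.008, -0.002]
wrist_force: [-0.1, -5.0, 1.0]
grip_width: 0.0002
```

The force rose from 1.5 to 2.9 to 5.0 N and the motion stalled, so the tube is against the pin. I'll hold one row, then back away.

move_arm:
  increments:
    - [0,0,0,0]

```text
clock: 20.4
tool_pos: [0.6359, -0.0633, 0.0397]
tcp_rot: [0.711, 0.703, -0.008, -0.002]
wrist_force: [0.9, -1.2, 0.1]
grip_width: 0.0004
```

move_arm:
  increments:
    - [-0.5,0,-0.05,0]
    - [-1,0,-0.2,0]
    - [-1.5,0,-1,0]
    - [-1,0,-2,0]
    - [-1,0,-3,0]
    - [-2,0,-3,0]
    - [-4,0,-3,0]
    - [-5,0,-2,0]
    - [-5,0,-2,0]
    - [0,0,0,0]

```text
clock: 21.65
tool_pos: [0.6335, -0.2849, 0.2139]
tcp_rot: [0.712, 0.702, -0.007, -0.001]
wrist_force: [-0.2, 0.9, -0.4]
grip_width: 0.0005
```

```bash
python3 go.py 636 -66.7 40 1.556
python3 - <<'E'
from h import *
for n in('top','side'): c=snap(n,n+'16')
a=cv2.imread('pics/top16.png'); cv2.imwrite('pics/c25.png',cv2.resize(a[165:205,235:315],None,fx=9,fy=9,interpolation=cv2.INTER_CUBIC))
E
python3 gap.py top16 | sed -n '4,16p'
```

```text
t 21.65 tcp [ 633.5 -284.9  213.9] phi 1.557 tilt [-0.0085 -0.0113 -0.9999] w 0.5 F [-0.25  0.87 -0.37] q [-0.59  0.66  0.84 -0.01  1.65 -0.57]
shift cm [21.97  0.15 17.2 ] turn 0.001
257 [231, 181, 97] y@.054 116.3
258 [231, 182, 97] y@.054 113.3
259 [231, 189, 117] y@.054 110.4
260 [232, 215, 178] y@.054 107.4
261 [237, 235, 228] y@.054 104.4
262 [241, 242, 239] y@.054 101.5
263 [241, 243, 240] y@.054 98.5
264 [240, 241, 237] y@.054 95.5
265 [222, 217, 206] y@.054 92.6
266 [166, 146, 132] y@.054 89.6
267 [128, 95, 75] y@.054 86.6
268 [121, 85, 61] y@.054 83.7
269 [121, 85, 62] y@.054 80.7
```

View pics/c25.png

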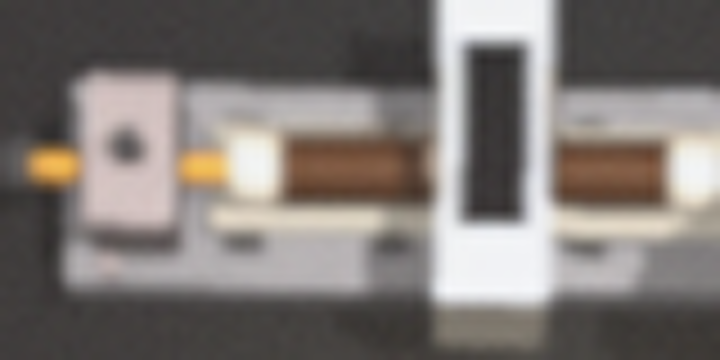

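View pics/side16.png

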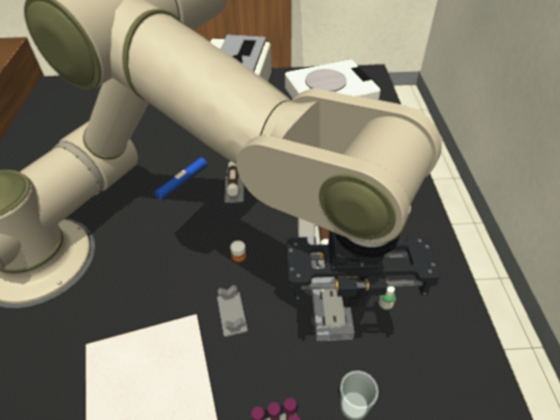

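View pics/top16.png

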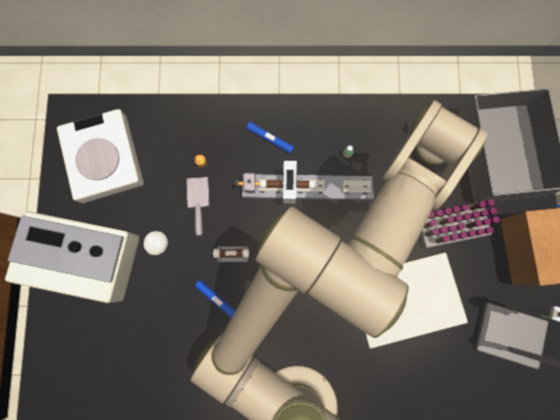

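In the final pictures, the cap front sits at crop x≈228 with no gap to the pin. The tube sticks out on both sides of the head. The short core (232,254), jar, vial, spatula, weight and blue tubes are at their starting pixels, and the arm is clear. I'll hand in.

```bash
python3 -c "
from plant import env
print(env.job_done()); print(env.sense()['clock'])"
```

```text
the job is handed in; nothing more can be done
None
the job is handed in; nothing more can be done
```

The long core tube is in the reader's groove, through the sensing head, with its end against the stop pin. I handed the job in at about 22 s of the 54 s allowed, with the arm backed well clear.

**What I did:** I took the long brown tube from its rest, laid it in the loading bay and released it. I then pushed it from behind with closed fingers, using 0.4 mm steps at the end. I stopped when the push force rose from about 1.5 to 5 N and the motion stalled. That is the highest reading I saw, well under the 15 N limit, but the force is only reported at the end of each move.

**Last checks:** The final top view shows no gap between the tube's end and the pin. The tube sticks out on both sides of the head. The short core, jar, vial, spatula, weight and both blue tubes are where they started. The beaker was in view in the side picture and the dish in the top picture; I didn't measure either.

**What went wrong or disagreed:**
- **Fingertip height:** The real fingertips stood about 31 mm higher than the reported tool position and `env.tip_extent` imply. The first grasp therefore closed on air just above the tube, without disturbing it. I corrected this with a second trial close, then gripped 30 mm lower. The contact when seating the tube agreed with the correction.
- **Position estimates:** The top and side views differed by about 2 mm on the groove's sideways position. The tube touched the pin about 3 mm further along than I had predicted from the picture, so I relied on the force reading for the final contact.

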